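# Crib up and counter-hold a pivot bolt

## Robot

A 6-joint arm with a two-finger parallel gripper is mounted at the origin on the work surface. World frame = base frame: x ahead of the robot, y to its left, z up, the work surface at z = 0. Lengths are in mm, angles in degrees, forces in N, time in s.
With the tool pointing down it reaches from about 350 to 850 mm from the base axis. Payload 8.1 kg.
Tool frame: the origin (TCP) lies midway between the tips of the shut fingers; the grasp point (between the pads) lies 19 mm behind it; x points along the fingers, z is the direction in which the jaws open and shut, and the axes are right-handed (so a half turn about x gives the same grasp; the last joint's range is limited). The gripper opens to 85 mm and grips with 20 to 120 N. Pads are 22 mm wide; open, the fingers measure 114 mm over their backs; the gripper's body (76 mm by 85 mm) begins 54 mm behind the grasp point. The pads swing forward as they close: fully open they stand 13 mm farther back than shut.
Start: joints at [69.878, 7.471, 85.268, -0, 87.261, -4.893], TCP at [157.587, 578.94, 231.292] pointing down, gripper open.
Joint ranges: [-169.43, 169.43], [-51.17, 129.36], [1.28, 143.12], [-76.62, 256.62], [0, 156.53], [-152.29, 152.29]. Speed limits (degrees/s): [136.94, 136.94, 159.86, 180, 180, 180].

## Interface

Orientations are given as [roll, pitch, yaw] about the fixed x, y, z axes, in that order (R = Rz(yaw) Ry(pitch) Rx(roll)).
In Python, from bench import r gives the robot as it stands. The module is installed in compiled form; this text tells all that it offers.
- The arm moves only by the tool servo_tool, never from a script. Its argument "commands" is a list that holds one entry, the list of rows, each a list of 7 numbers: the closure in counts, from 0 (fully open) to 255 (shut), then the shift along the tool's x, y, z in cm, then the turn, a rotation vector about the tool's x, y, z in degrees. A call has 1 to 8 rows; each row is the pose to reach, as a shift and turn from the pose commanded when the call began, along the tool's axes at that moment; what a row does not reach only later rows make up. A row lasts 1/10 s, in which the tool goes at most 50 mm and 8.59 degrees, less where a joint would pass 70% of its speed; a pose out of reach is approached as far as the arm can. A call with a gripper value outside its range is refused whole. The fingers move at their own pace and stop on an object; "force" is the grip in N (left out, the last holds). Time passes only in rows, so rows that repeat a pose let the fingers close. It gives the time, the measured TCP pose, the force and the opening at its end, in the units of the state.
- r.sense(): the state, without advancing time (a new reading comes with each control period).
- r.snapshot(name): name is "side" or "top"; returns (picture, depth): 400x640x3 uint8, red, green, blue; 400x640 float32, mm along the optical axis (not along the pixel's ray), 0 where there is no reading.
- r.calibration(name): a dict with "fx", "fy", "cx", "cy" (pixels), "pose" (4x4, takes a point from camera to world coordinates). Camera axes: x right, y down, z forward; pixel columns grow to the right and rows downward; lengths in mm; the calibration is good to about 2 mm. A picture is of the moment at which its call begins. calibration takes no time and is no camera call.
- r.hand_in(): hands the job in, once; it reports no verdict.
The state is a dict: "time": time; "joint_pos": joint angles; "qd": joint speeds; "joint_efforts": joint torques, N m; "tool_pos": TCP position; "tcp_rot": TCP orientation; "ft_force": force on the tool from outside, world axes, zero at the start; "wrist_torque": the same for the moment, N m; "finger_gap": finger opening in mm.
Only numpy, scipy, OpenCV 4.12 (cv2) and the standard library are available. Lean on these libraries where they do the work, as an engineer would, in place of code of your own. Each camera call takes 0.05 s, during which the arm holds its last target.

## Task

The folding arm must come off its pivot bracket, but the nut runner only spins the whole bolt round. First build a rest for the arm: lay the two slim slats square across the crib foot's runners, one near each end, then the wider bearer centrally on top, running the same way as the runners. Then reach down into the narrow gap behind the bracket, grip the hidden bolt head so that it stops turning, and finish while still holding it; leave the tin, tray and wrench alone.

Things in the scene. Friction and masses are not known exactly. Their poses are not given: they have to be found in the camera images.
- crib: Crib foot, fixed: plywood board 170 x 130 x 9 mm with two fixed pale wood runners 160 x 24 x 20 mm. Origin: centre of the underside; z up. Runners lie along x, centred at y = -45 and +45 mm, tops 29 mm up (so slats across them have their centres 39 mm up, the next layer 59 mm). Good places for the slim slats: along y, centred at x = -50 and +50 mm, y = 0.
- slat_a_c (a point): Centre (half-way up) of a slim loose slat of pale wood, 160 x 24 x 20 mm, about 60 g, lying flat on the bench. x axis along its length, z up.
- slat_b_c (a point): Centre of the other slim loose slat, the same as the first.
- bearer_c (a point): Centre (half-way up) of the bearer, a loose slat of pale wood that is wider than the others: 160 x 38 x 20 mm, about 90 g. x axis along its length, z up.
- bracket: Pivot bracket, fixed. Origin: bench level, under the steel plate's back face; x to the back, z up. Plate: x -8 to 0, y -65 to 65, top 115 mm up. Wooden backing board: x 54 to 74 mm, same width and height. The 54 mm gap between is open on top and at the y ends. In front, at bolt height: flat steel arm 32 mm high (to y = -300, x -39 to -9 mm) and nut runner (50 mm thick, to x = -210).
- head_c (a point): Centre of the hexagonal bolt head: mid-gap, 27 mm behind the plate, 85 mm above the bench, 30 mm below the plates' tops. Head 24 mm across flats, 28 across corners, 14 thick, on an 18 mm shank. The bolt's axis is level, along the bracket's x, so fingers reaching straight down close on it along the bracket's y. This point's axes turn with the bolt.
- bolt (a joint): Turn of the bolt about its axis, rad. The nut runner drives it all the time with a steady 0.15 N m, so that it turns at about 0.25 rad/s when nobody holds it; a grip of some 40 N on the head stops it.
- tin: Bystander: closed metal tin 60 mm in diameter, 60 mm high, standing. Origin: centre of its underside.
- screw_tray: Bystander: open grey tray 90 x 120 x 35 mm. Origin: centre of its underside.
- wrench: Bystander: steel wrench 180 mm long lying on the bench.

How it is judged:
By the outcome, as a careful person would: the job done as asked, in the order asked, and still so for the second after the job is handed in, while the arm keeps its last pose, push and grip.
It also fails if it takes over 67 s, if anything falls off the work surface, if the arm or the gripper's body presses on something with over 40 N, if the wrist force passes 120 N, or if a joint passes its speed limit or range.

## Working session

There is one attempt and no reset: what is moved stays moved. The work goes in short steps, Python scripts to look and compute and a tool call to move; the robot and the scene stay as the last step left them, time stands still between calls to the robot, and variables do not carry over. Pictures are saved under pics/ and viewed, and the job is handed in when it is done.

Besides the shell and the picture viewer there is one more tool, called after "Request:" as name([rows], argument=value, ...), one row to a line, values as JSON. servo_tool: Moves the arm, as the interface text tells. Its arguments: {"type":"object","properties":{"commands":{"type":"array","items":{"type":"array","items":{"type":"array","items":{"type":"number"}}}},"force":{"type":"number"}},"required":["commands"]}

```bash
mkdir -p pics; python3 - <<'E'
from bench import r
import cv2,numpy as np
print(r.sense())
for n in("side","top"):
    p,d=r.snapshot(n); cv2.imwrite(f"pics/{n}0.png",p[:,:,::-1]); np.savez(f"{n}0.npz",p=p,d=d)
    c=r.calibration(n); print(n,c)
E
```

```text
{'time': 0.0, 'joint_pos': array([ 6.98794101e+01,  7.51484861e+00,  8.53286666e+01, -8.42114832e-04,
        8.72618255e+01, -4.89395696e+00]), 'qd': array([ 0.00132346, -0.08347687,  0.06058137,  0.03033109, -0.03886703,
       -0.07892115]), 'joint_efforts': array([ 5.75755439e-04, -5.69416094e+01, -5.00538969e+01, -3.64798707e-04,
        1.51323300e-02, -3.22901087e-05]), 'tool_pos': array([157.38687706, 578.42430237, 230.25301091]), 'tcp_rot': array([ 175.56350362,   89.89465593, -109.66308831]), 'ft_force': array([-0.10929124, -0.56522241, -0.2318294 ]), 'wrist_torque': array([ 0.05223565, -0.01800278,  0.01226033]), 'finger_gap': 85.13259414595205}
side {'fx': 395.769207292915, 'fy': 395.769207292915, 'cx': 323.6851293043665, 'cy': 199.63815228270306, 'pose': array([[ 9.34331524e-01, -2.66487610e-01,  2.36662115e-01,
         3.67653167e+02],
       [-3.56301695e-01, -6.82410927e-01,  6.38251070e-01,
        -5.72779582e+02],
       [-8.58518886e-03, -6.80661208e-01, -7.32548029e-01,
         7.74998018e+02],
       [ 0.00000000e+00,  0.00000000e+00,  0.00000000e+00,
         1.00000000e+00]])}
top {'fx': 377.7654929953249, 'fy': 377.7654929953249, 'cx': 314.00239226934394, 'cy': 192.8552340261346, 'pose': array([[-2.96195944e-02, -9.92050021e-01,  1.22308768e-01,
         4.80603136e+02],
       [-9.99466749e-01,  3.10767241e-02,  1.00227077e-02,
         3.03718369e+01],
       [-1.37439832e-02, -1.21946678e-01, -9.92441490e-01,
         1.11712545e+03],
       [ 0.00000000e+00,  0.00000000e+00,  0.00000000e+00,
         1.00000000e+00]])}
```

View pics/top0.png

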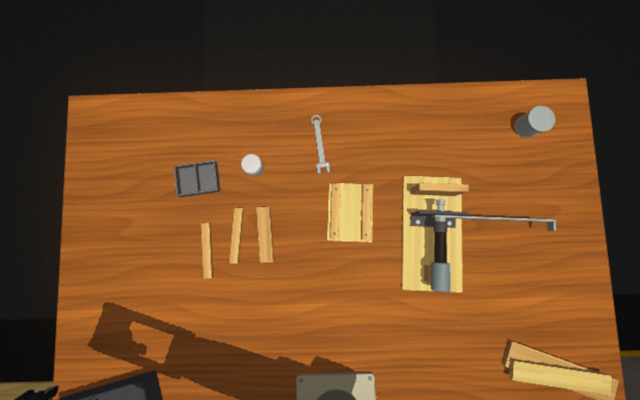

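View pics/side0.png

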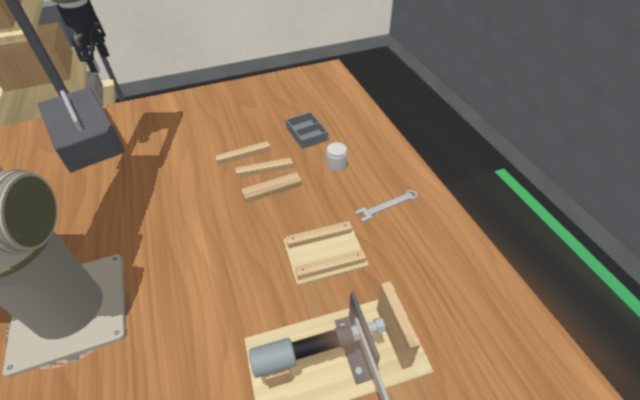

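The top view shows the slim slats at about (206,250) and (236,236), the bearer at (265,235), the crib at (350,213) and the bracket with the bolt head at (440,205). The side view agrees. I'll measure these next.

```bash
cat > h.py <<'E'
import numpy as np,cv2
from bench import r
def cloud(d,c):
    v,u=np.mgrid[:400,:640]; 
    P=np.stack([(u-c['cx'])/c['fx']*d,(v-c['cy'])/c['fy']*d,d],-1)
    T=c['pose']; W=P@T[:3,:3].T+T[:3,3]; W[d<=0]=np.nan; return W
def rect(W,m):
    q=W[m][:,:2].astype(np.float32); (c,s,a)=cv2.minAreaRect(q)
    if s[0]<s[1]: s=(s[1],s[0]); a+=90
    a=(a+90)%180-90
    return np.round(c,1),np.round(s,1),round(a,2),len(q)
E
python3 - <<'E'
from h import *
for n in("top","side"):
    z=np.load(n+"0.npz");d=z['d'];W=cloud(d,r.calibration(n));Z=W[...,2]
    g=(abs(Z)<8)&(W[...,0]>200)&(W[...,0]<700)&(abs(W[...,1])<500)
    print(n,'table z',np.median(Z[g]))
    m=((Z>11)&(Z<32)&(W[...,0]>200)&(W[...,0]<800)&(abs(W[...,1])<480)).astype(np.uint8)
    k,l,s,c=cv2.connectedComponentsWithStats(m)
    for i in range(1,k):
        if s[i,4]>60: print(np.round(c[i]),rect(W,l==i),'z',np.round(np.median(Z[l==i]),1))
    m=((Z>3)&(Z<14)&(W[...,0]>200)&(W[...,0]<800)&(abs(W[...,1])<480)).astype(np.uint8)
    print('low')
    k,l,s,c=cv2.connectedComponentsWithStats(m)
    for i in range(1,k):
        if s[i,4]>60: print(np.round(c[i]),rect(W,l==i),'z',np.round(np.median(Z[l==i]),1))
    print('high')
    m=((Z>50)&(Z<140)&(W[...,0]>200)&(W[...,0]<800)&(abs(W[...,1])<480)).astype(np.uint8)
    k,l,s,c=cv2.connectedComponentsWithStats(m)
    for i in range(1,k):
        if s[i,4]>20: print(np.round(c[i]),rect(W,l==i),'z',np.round(np.median(Z[l==i]),1))
z=np.load("top0.npz")['p'];b=z[160:310,380:580]
cv2.imwrite("pics/b.png",cv2.resize(b,None,fx=4,fy=4,interpolation=3)[:,:,::-1])
b=z[160:310,160:360]
cv2.imwrite("pics/s.png",cv2.resize(b,None,fx=4,fy=4,interpolation=3)[:,:,::-1])
E
```

```text
top table z 0.8913295460431527
[196. 178.] (array([669.4, 384. ]), array([120. ,  88.7]), -83.27, 323) z 23.0
[422. 229.] (array([ 491.7, -296.9]), array([329.6, 169. ]), -4.06, 3035) z 13.7
[336. 212.] (array([560.5, -25.2]), array([167.2,  55. ]), -1.81, 520) z 28.7
[365. 212.] (array([557.2, -97.2]), array([164.8,  61.4]), -3.91, 545) z 28.6
[236. 235.] (array([501.7, 270.9]), array([159.1,  25.6]), -5.41, 490) z 20.3
[265. 234.] (array([501.4, 187.2]), array([159.9,  38.6]), 2.9, 749) z 20.4
[455. 253.] (array([ 426.8, -356.8]), array([207.5,  46.5]), -1.92, 916) z 13.7
[207. 250.] (array([460.7, 356.7]), array([159.8,  25.7]), 3.2, 509) z 20.1
low
[321. 155.] (array([737.6,  16. ]), array([124.6,  47.2]), 4.13, 277) z 7.5
[206. 177.] (array([676.8, 360.6]), array([77.3, 48. ]), 7.6, 309) z 5.2
[187. 179.] (array([669.4, 419.2]), array([78.3, 48.6]), 7.03, 304) z 5.0
[421. 229.] (array([ 495.1, -299. ]), array([359.3, 186.8]), -4.71, 2337) z 12.1
[350. 212.] (array([564. , -67.9]), array([187.6, 146.2]), -4.1, 1637) z 9.7
[456. 256.] (array([ 420.6, -361.3]), array([219.7,  53.6]
[... 1639 characters left out ...]
rray([500. , 171.1]), array([159.3,   9.1]), 3.42, 171) z 9.0
[376. 209.] (array([738. ,  20.9]), array([123.7,  39.5]), 8.11, 304) z 7.2
[323. 254.] (array([557.4, -62.4]), array([171.5, 130.8]), -4.44, 1885) z 9.2
[370. 311.] (array([ 594.9, -239.6]), array([43.9, 40.9]), 85.59, 268) z 11.8
[311. 367.] (array([ 434. , -288.7]), array([221.4, 175.3]), -4.69, 4822) z 11.9
[398. 363.] (array([ 605.6, -338.1]), array([104.5, 102.7]), 84.55, 1508) z 11.8
high
[336. 150.] (array([700.8, 219.5]), array([55.8, 55.4]), 86.43, 249) z 59.7
[398. 322.] (array([ 609. , -304.6]), array([131.2,  21.1]), 86.02, 1549) z 110.5
[320. 347.] (array([ 468.9, -288.3]), array([242. , 173.9]), -31.67, 4115) z 99.7
```

View pics/b.png

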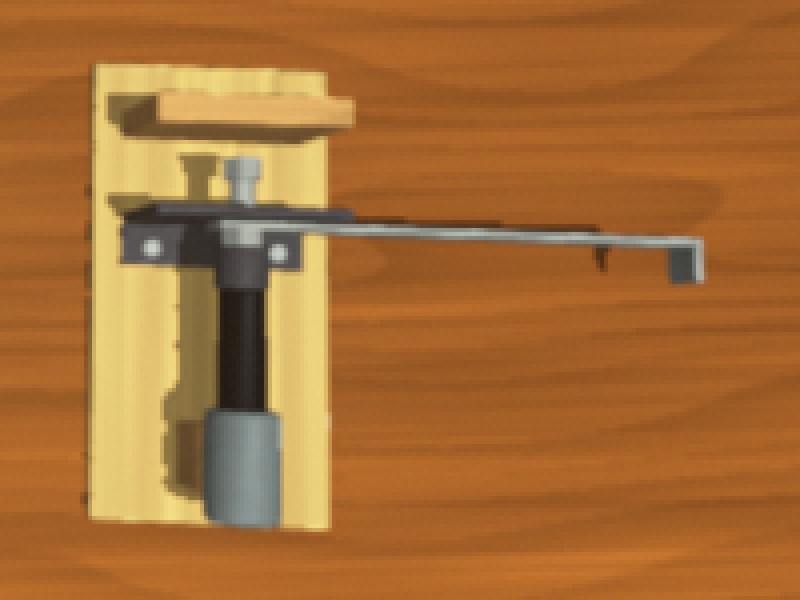

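View pics/s.png

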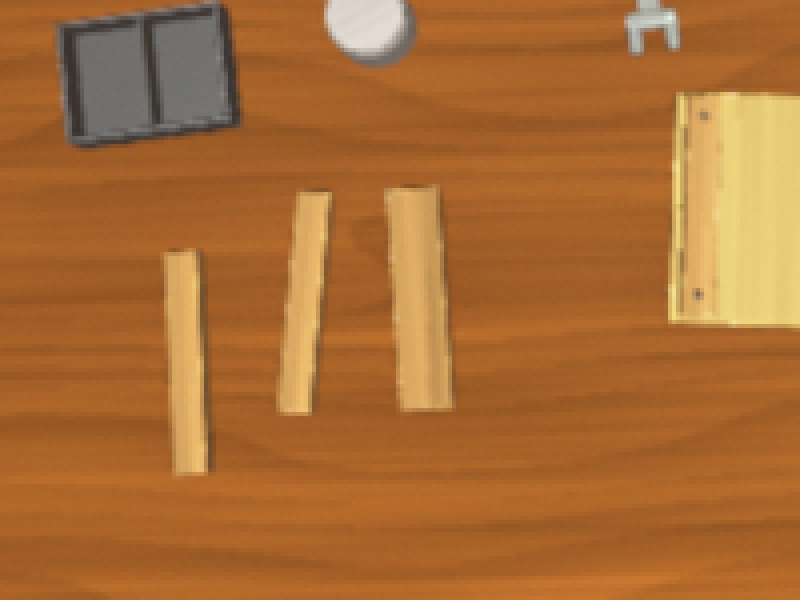

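```bash
cat >> h.py <<'E'
from scipy.spatial.transform import Rotation as Ro
def R0(s): return Ro.from_euler('xyz',s['tcp_rot'],degrees=True).as_matrix()
def to(p,yaw=None,p0=None):
    """p target tcp (world mm); yaw: jaw axis direction (deg, mod 180). prints shift cm + rotvec"""
    s=r.sense();R=R0(s);c=s['tool_pos']
    jy=np.degrees(np.arctan2(R[1,2],R[0,2])); 
    print('t',round(s['time'],2),'tcp',np.round(c,1),'jaw yaw',round(jy,2),'gap',round(s['finger_gap'],1),'F',np.round(s['ft_force'],1),'q',np.round(s['joint_pos'],1))
    for opt in ((0,180) if yaw is not None else (0,)):
        if yaw is not None:
            dy=(yaw+opt-jy+180)%360-180
            a=np.radians(jy+dy); z=np.array([np.cos(a),np.sin(a),0]);x=np.array([0,0,-1.]);T=np.stack([x,np.cross(z,x),z],1)
            rv=Ro.from_matrix(R.T@T).as_rotvec(degrees=True)
        else: rv=np.zeros(3)
        print('shift cm',np.round(R.T@(np.array(p)-c)/10,2),'rot',np.round(rv,1))
E
python3 - <<'E'
from h import *
s=r.sense();print(np.round(R0(s),3))
from scipy.optimize import minimize
for n in("top","side"):
    z=np.load(n+"0.npz");d=z['d'];W=cloud(d,r.calibration(n));Z=W[...,2]
    reg=(W[...,0]>450)&(W[...,0]<670)&(W[...,1]>-160)&(W[...,1]<35)
    m=(reg&(Z>25.5)&(Z<33)).astype(np.uint8)
    k,l,st,c=cv2.connectedComponentsWithStats(m)
    for i in range(1,k):
        if st[i,4]>60:
            q=W[l==i][:,:2];mu=q.mean(0);w,v=np.linalg.eigh(np.cov(q.T));print(n,mu.round(1),rect(W,l==i),np.degrees(np.arctan(v[1,1]/v[0,1])).round(2))
    m=reg&(Z>4)&(Z<34); print(n,'all',rect(W,m))
    reg=(W[...,0]>480)&(W[...,0]<700)&(W[...,1]>-420)&(W[...,1]<-220)
    m=(reg&(Z>111.5)&(Z<120)).astype(np.uint8)
    k,l,st,c=cv2.connectedComponentsWithStats(m)
    for i in range(1,k):
        if st[i,4]>15:
            q=W[l==i][:,:2];mu=q.mean(0);w,v=np.linalg.eigh(np.cov(q.T));print(n,'br',mu.round(1),rect(W,l==i),np.degrees(np.arctan(v[1,1]/v[0,1])).round(2),'z',np.median(Z[l==i]).round(1))
    m=(W[...,0]>558)&(W[...,0]<592)&(W[...,1]>-335)&(W[...,1]<-275)&(Z>84)&(Z<105)
    print('head',W[m].mean(0).round(1),W[m].min(0).round(1),W[m].max(0).round(1),m.sum())
E
```

```text
[[-0.001 -0.965  0.263]
 [-0.002  0.263  0.965]
 [-1.     0.    -0.002]]
top [562.2 -18.4] (array([562. , -18.6]), array([159.3,  24. ]), -3.83, 430) -3.82
top [ 554.5 -108. ] (array([ 556.4, -108.4]), array([159.3,  24.1]), -3.9, 441) -3.85
top all (array([559.9, -63.2]), array([218.9, 192.5]), -0.01, 2693)
top br [ 609.7 -306.6] (array([ 610.1, -306.4]), array([129.1,  20.3]), 85.92, 361) 85.94 z 115.8
top br [ 542.3 -300.6] (array([ 542.4, -301.1]), array([129.1,   8.2]), 85.88, 146) 85.71 z 115.6
head [ 570.4 -301.3   94.6] [ 559.9 -314.5   85.4] [ 580.2 -288.9  101.5] 72
side [558.2 -17.2] (array([560.4, -16.2]), array([160. ,  26.8]), -3.62, 569) -3.4
side [ 553.  -106.9] (array([ 554.5, -106.4]), array([160.1,  26.6]), -4.1, 687) -3.7
side all (array([555.7, -64.5]), array([195.7, 171.6]), 0.98, 3520)
side br [ 608.4 -308.6] (array([ 609.2, -304.2]), array([130.4,  20.8]), 86.3, 764) 86.08 z 114.8
side br [ 540.9 -303.3] (array([ 541.5, -299.5]), array([128.9,   8.3]), 86.06, 327) 86.16 z 114.7
head [ 569.4 -304.1   93.4] [ 558.2 -315.3   84.2] [ 580.5 -287.1  100.2] 162
```

```bash
python3 - <<'E'
from h import *
to([501,271.3,60],84.4)
E
```

```text
t 0.1 tcp [157.4 578.5 230.3] jaw yaw 74.77 gap 85.7 F [-0.1  0.1 -0.1] q [69.9  7.5 85.3 -0.  87.3 -4.9]
shift cm [ 17.06 -41.22 -20.58] rot [-9.6 -0.1 -0. ]
shift cm [ 17.06 -41.22 -20.58] rot [ 1.704e+02 -0.000e+00  1.000e-01]
```

Request:
servo_tool([
  [[105,17,-41.2,-20.6,-9.6,0,0],[105,17,-41.2,-20.6,-9.6,0,0],[105,17,-41.2,-20.6,-9.6,0,0],[105,17,-41.2,-20.6,-9.6,0,0],[105,17,-41.2,-20.6,-9.6,0,0],[105,17,-41.2,-20.6,-9.6,0,0],[105,17,-41.2,-20.6,-9.6,0,0],[105,17,-41.2,-20.6,-9.6,0,0]],
], force=40)

```text
time: 0.9
tool_pos: [437.5, 327.9, 92.3]
tcp_rot: [122.6, 90.0, -153.0]
ft_force: [0.8, 1.0, 0.4]
finger_gap: 50.4
```

```bash
python3 - <<'E'
from h import *
to([501,271.3,60],84.4)
E
```

```text
t 0.9 tcp [437.5 327.9  92.3] jaw yaw 84.37 gap 50.4 F [0.8 1.  0.4] q [ 31.5   5.7 102.2   0.   72.2 -52.9]
shift cm [ 3.23 -6.88 -5.01] rot [-0. -0. -0.]
shift cm [ 3.23 -6.88 -5.01] rot [180.  -0.   0.]
```

Request:
servo_tool([
  [[105,3.2,-6.9,-5,0,0,0],[105,3.2,-6.9,-5,0,0,0],[105,3.2,-6.9,-5,0,0,0]],
])

```text
time: 1.2
tool_pos: [501.7, 268.7, 58.3]
tcp_rot: [139.9, 89.8, -136.0]
ft_force: [-1.1, -0.1, -0.2]
finger_gap: 50.1
```

```bash
python3 - <<'E'
from h import *
to([501,271.3,2],84.4)
E
```

```text
t 1.2 tcp [501.7 268.7  58.3] jaw yaw 84.12 gap 50.1 F [-1.1 -0.1 -0.2] q [ 23.1  11.6  99.5  -0.1  69.1 -61. ]
shift cm [5.63 0.08 0.27] rot [-0.3 -0.2 -0.1]
shift cm [5.63 0.08 0.27] rot [179.7  -0.2   0.3]
```

Request:
servo_tool([
  [[105,3,0,0.2,0,0,0],[105,5.4,0,0.2,0,0,0],[105,5.4,0,0.2,0,0,0],[105,5.4,0,0.2,0,0,0]],
])

```text
time: 1.6
tool_pos: [499.7, 275.1, 7.1]
tcp_rot: [117.3, 89.9, -158.3]
ft_force: [0.7, -1.0, 0.0]
finger_gap: 50.0
```

```bash
python3 - <<'E'
from h import *
to([501,271.3,2],84.4)
p,d=r.snapshot("side");cv2.imwrite("pics/s1.png",cv2.resize(p[90:240,180:380],None,fx=4,fy=4)[:,:,::-1])
E
```

```text
t 1.6 tcp [499.7 275.1   7.1] jaw yaw 84.4 gap 50.0 F [ 0.7 -1.   0. ] q [ 23.7  15.8 100.6   0.   63.7 -60.7]
shift cm [ 0.51 -0.17 -0.37] rot [-0.  -0.  -0.1]
shift cm [ 0.51 -0.17 -0.37] rot [ 1.8e+02 -1.0e-01  1.0e-01]
```

View pics/s1.png

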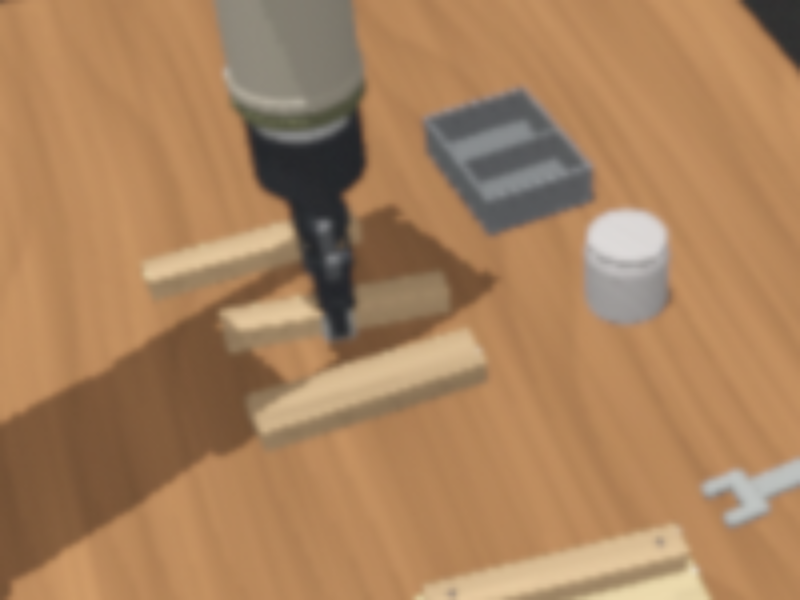

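The fingers straddle slat b, with the front fingertip at about (340,325) in the crop. I'll close on it.

Request:
servo_tool([
  [[105,0.4,-0.1,-0.3,0,0,0],[105,0.4,-0.1,-0.3,0,0,0],[255,0.4,-0.1,-0.3,0,0,0],[255,0.4,-0.1,-0.3,0,0,0],[255,0.4,-0.1,-0.3,0,0,0],[255,0.4,-0.1,-0.3,0,0,0],[255,0.4,-0.1,-0.3,0,0,0]],
], force=40)

```text
time: 2.35
tool_pos: [501.8, 272.2, 4.0]
tcp_rot: [-61.3, 89.9, 23.1]
ft_force: [-0.7, -0.6, 4.9]
finger_gap: 22.9
```

```bash
python3 - <<'E'
from h import *
to([501,271.3,120],84.4)
E
```

```text
t 2.35 tcp [501.8 272.2   4. ] jaw yaw 84.37 gap 22.9 F [-0.7 -0.6  4.9] q [ 23.3  16.  100.8  -0.   63.2 -61. ]
shift cm [-11.6    0.06  -0.09] rot [-0.   0.   0.1]
shift cm [-11.6    0.06  -0.09] rot [ 1.8e+02  1.0e-01 -1.0e-01]
```

Request:
servo_tool([
  [[255,-4,0,0,0,0,0],[255,-8,0,0,0,0,0],[255,-10,0,0,0,0,0],[255,-10,0,0,0,0,0]],
])

```text
time: 2.75
tool_pos: [503.7, 273.1, 107.3]
tcp_rot: [-60.8, 89.6, 23.6]
ft_force: [0.0, -0.1, -1.1]
finger_gap: 23.0
```

```bash
python3 - <<'E'
from h import *
to([608.2,-65.8,90],-3.9)
E
```

```text
t 2.75 tcp [503.7 273.1 107.3] jaw yaw 84.37 gap 23.0 F [ 0.  -0.1 -1.1] q [ 23.3   8.3  97.7   0.   73.7 -61. ]
shift cm [  1.7  -13.71 -32.71] rot [88.3  0.4  0.1]
shift cm [  1.7  -13.71 -32.71] rot [-91.7  -0.1   0.4]
```

Request:
servo_tool([
  [[255,1.5,-13.7,-32.7,88.3,0,0],[255,1.5,-13.7,-32.7,88.3,0,0],[255,1.5,-13.7,-32.7,88.3,0,0],[255,1.5,-13.7,-32.7,88.3,0,0],[255,1.5,-13.7,-32.7,88.3,0,0],[255,1.5,-13.7,-32.7,88.3,0,0],[255,1.5,-13.7,-32.7,88.3,0,0],[255,1.5,-13.7,-32.7,88.3,0,0]],
])

```text
time: 3.55
tool_pos: [605.2, -72.6, 85.9]
tcp_rot: [-158.5, 89.9, -143.5]
ft_force: [0.1, 0.4, -0.1]
finger_gap: 22.7
```

```bash
python3 - <<'E'
from h import *
to([608.2,-65.8,70],-3.9)
E
```

```text
t 3.55 tcp [605.2 -72.6  85.9] jaw yaw 14.99 gap 22.7 F [ 0.1  0.4 -0.1] q [-11.6  15.4  91.9  -0.1  72.8 -26.5]
shift cm [1.59 0.58 0.47] rot [18.9 -0.1  0.1]
shift cm [1.59 0.58 0.47] rot [-1.611e+02 -1.000e-01 -2.000e-01]
```

Request:
servo_tool([
  [[255,1.2,0.4,0.3,18.9,0,0],[255,1.2,0.4,0.3,18.9,0,0],[255,1.2,0.4,0.3,18.9,0,0],[255,1.2,0.4,0.3,18.9,0,0],[255,1.2,0.4,0.3,18.9,0,0]],
])

```text
time: 4.05
tool_pos: [607.1, -62.1, 75.8]
tcp_rot: [175.6, 90.0, 172.6]
ft_force: [0.3, -0.1, -0.3]
finger_gap: 22.9
```

```bash
python3 - <<'E'
from h import *
for n in ("top","side"):
    p,d=r.snapshot(n);W=cloud(d,r.calibration(n));Z=W[...,2]
    cv2.imwrite(f"pics/c_{n}.png",cv2.resize(p[130:330,230:430],None,fx=3,fy=3)[:,:,::-1])
to([608.2,-65.8,33],-3.9)
E
```

```text
t 4.15 tcp [607.3 -62.1  76.2] jaw yaw -3.14 gap 22.6 F [-0.2 -1.  -0.9] q [-10.7  16.   92.2  -0.   71.7  -7.5]
shift cm [ 4.32 -0.36  0.11] rot [0.8 0.  0. ]
shift cm [ 4.32 -0.36  0.11] rot [-179.2   -0.     0. ]
```

View pics/c_side.png

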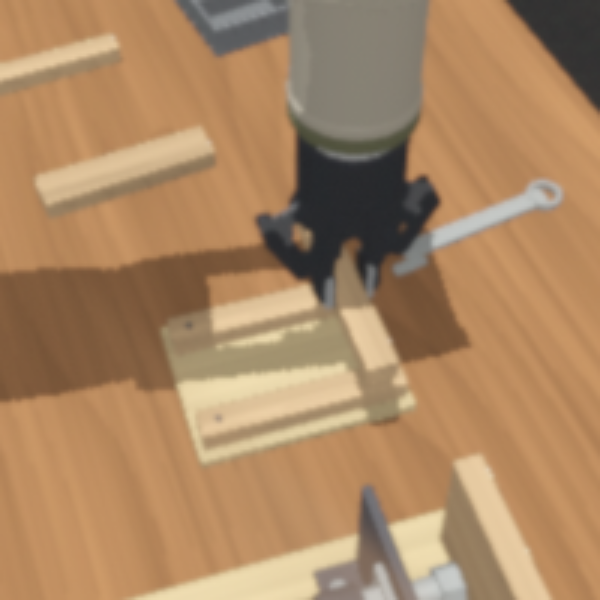

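View pics/c_top.png

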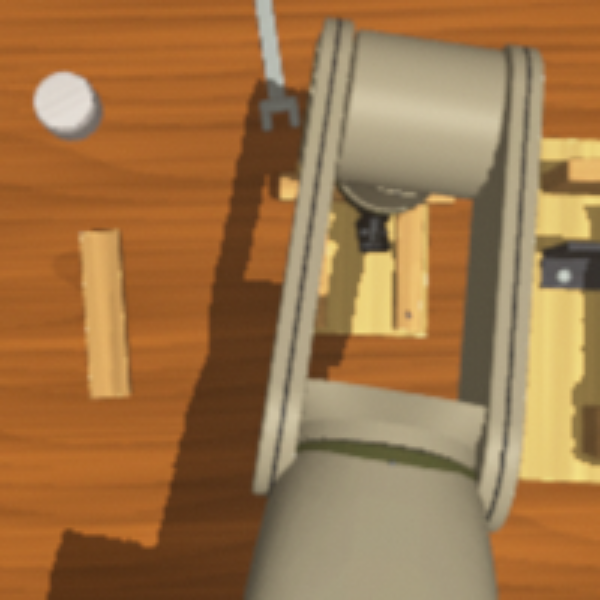

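The slat is held square over the far end of the crib, and both runners lie beneath it. I'll lower it.

Request:
servo_tool([
  [[255,1.5,-0.3,0.1,0.8,0,0],[255,3,-0.3,0.1,0.8,0,0],[255,3.8,-0.3,0.1,0.8,0,0],[255,3.8,-0.3,0.1,0.8,0,0],[255,3.8,-0.3,0.1,0.8,0,0]],
])

```text
time: 4.65
tool_pos: [607.7, -65.2, 37.5]
tcp_rot: [172.4, 89.9, 168.3]
ft_force: [-0.5, -0.8, -0.8]
finger_gap: 23.1
```

```bash
python3 - <<'E'
from h import *
to([608.2,-65.8,33],-3.9)
E
```

```text
t 4.65 tcp [607.7 -65.2  37.5] jaw yaw -4.08 gap 23.1 F [-0.5 -0.8 -0.8] q [-10.9  18.9  93.1   0.   68.   -6.9]
shift cm [ 0.45 -0.06  0.06] rot [-0.2 -0.1 -0. ]
shift cm [ 0.45 -0.06  0.06] rot [ 1.798e+02 -0.000e+00  1.000e-01]
```

Request:
servo_tool([
  [[255,0.2,0,0,0,0,0],[255,0.4,0,0,0,0,0],[255,0.4,0,0,0,0,0],[255,0.4,0,0,0,0,0]],
])

```text
time: 5.05
tool_pos: [608.2, -65.3, 34.4]
tcp_rot: [-12.3, 90.0, -16.4]
ft_force: [0.4, 1.1, -0.9]
finger_gap: 22.9
```

Request:
servo_tool([
  [[255,0.1,0,0,0,0,0],[255,0.2,0,0,0,0,0],[255,0.2,0,0,0,0,0]],
])

```text
time: 5.35
tool_pos: [608.4, -65.3, 33.0]
tcp_rot: [-9.6, 90.0, -13.7]
ft_force: [-2.3, 1.5, 4.6]
finger_gap: 23.3
```

Contact is at z = 33 with +5 N. I'll release and rise.

Request:
servo_tool([
  [[140,0,0,0,0,0,0],[140,0,0,0,0,0,0],[140,0,0,0,0,0,0],[130,-4,0,0,0,0,0],[105,-8,0,0,0,0,0],[105,-8,0,0,0,0,0]],
])

```text
time: 5.95
tool_pos: [612.5, -66.1, 119.5]
tcp_rot: [-6.9, 89.4, -11.0]
ft_force: [-0.0, 0.4, 1.0]
finger_gap: 50.3
```

```bash
python3 - <<'E'
from h import *
to([460,357,60],93)
E
```

```text
t 5.95 tcp [612.5 -66.1 119.5] jaw yaw -4.08 gap 50.3 F [-0.   0.4  1. ] q [-10.9  13.7  90.2  -0.   75.5  -6.8]
shift cm [  5.69  41.12 -18.29] rot [-97.1   0.4   0.6]
shift cm [  5.69  41.12 -18.29] rot [82.9  0.6 -0.4]
```

Request:
servo_tool([
  [[105,3,41.1,-18.3,-97.1,0,0],[105,3,41.1,-18.3,-97.1,0,0],[105,3,41.1,-18.3,-97.1,0,0],[105,3,41.1,-18.3,-97.1,0,0],[105,3,41.1,-18.3,-97.1,0,0],[105,3,41.1,-18.3,-97.1,0,0],[105,3,41.1,-18.3,-97.1,0,0],[105,3,41.1,-18.3,-97.1,0,0]],
])

```text
time: 6.75
tool_pos: [471.2, 311.7, 85.4]
tcp_rot: [-42.1, 90.0, 22.9]
ft_force: [0.3, 0.2, 1.0]
finger_gap: 50.3
```

```bash
python3 - <<'E'
from h import *
p,d=r.snapshot("top");W=cloud(d,r.calibration("top"));Z=W[...,2]
m=((Z>40)&(Z<54)&(W[...,0]>560)&(W[...,0]<660)&(W[...,1]>-180)&(W[...,1]<60))
print(rect(W,m))
to([460,357,60],93)
E
```

```text
(array([608.3, -68.4]), array([157.6,  25.1]), 85.7, 489)
t 6.8 tcp [467.7 318.3  84.9] jaw yaw 65.77 gap 50.1 F [-4.2  2.6  0.3] q [ 28.9   8.9  99.4   0.2  71.6 -37. ]
shift cm [2.51 2.29 3.21] rot [-27.2   0.2  -0.1]
shift cm [2.51 2.29 3.21] rot [152.8  -0.2  -0.3]
```

Request:
servo_tool([
  [[105,1.5,2,2.7,-27.2,0,0],[105,2.5,2,2.7,-27.2,0,0],[105,2.5,2,2.7,-27.2,0,0],[105,2.5,2,2.7,-27.2,0,0],[105,2.5,2,2.7,-27.2,0,0],[105,2.5,2,2.7,-27.2,0,0]],
])

```text
time: 7.4
tool_pos: [466.0, 342.8, 60.9]
tcp_rot: [-58.9, 90.0, 32.8]
ft_force: [-1.1, 0.1, -0.2]
finger_gap: 50.5
```

```bash
python3 - <<'E'
from h import *
to([460,357,4],93)
E
```

```text
t 7.4 tcp [466.  342.8  60.9] jaw yaw 91.65 gap 50.5 F [-1.1  0.1 -0.2] q [ 31.3  12.5  98.1   0.   69.3 -60.4]
shift cm [5.69 0.57 1.43] rot [-1.4  0.   0. ]
shift cm [5.69 0.57 1.43] rot [ 1.786e+02  1.000e-01 -0.000e+00]
```

Request:
servo_tool([
  [[105,1.5,0.6,1.4,-1.4,0,0],[105,2.5,0.6,1.4,-1.4,0,0],[105,4,0.6,1.4,-1.4,0,0],[105,5.5,0.6,1.4,-1.4,0,0],[105,5.6,0.6,1.4,-1.4,0,0],[105,5.6,0.6,1.4,-1.4,0,0]],
])

```text
time: 8.0
tool_pos: [458.5, 356.0, 3.4]
tcp_rot: [120.1, 89.9, -146.6]
ft_force: [0.4, -0.0, 0.3]
finger_gap: 50.2
```

```bash
python3 - <<'E'
from h import *
to([460,357,4],93)
p,d=r.snapshot("side");cv2.imwrite("pics/s2.png",cv2.resize(p[90:240,180:380],None,fx=4,fy=4)[:,:,::-1])
E
```

```text
t 8.0 tcp [458.5 356.    3.4] jaw yaw 93.24 gap 50.2 F [ 0.4 -0.   0.3] q [ 32.8  17.5  98.9  -0.   63.6 -60.5]
shift cm [-0.06 -0.15  0.09] rot [ 0.2 -0.1 -0.1]
shift cm [-0.06 -0.15  0.09] rot [-1.798e+02  2.000e-01 -1.000e-01]
```

View pics/s2.png

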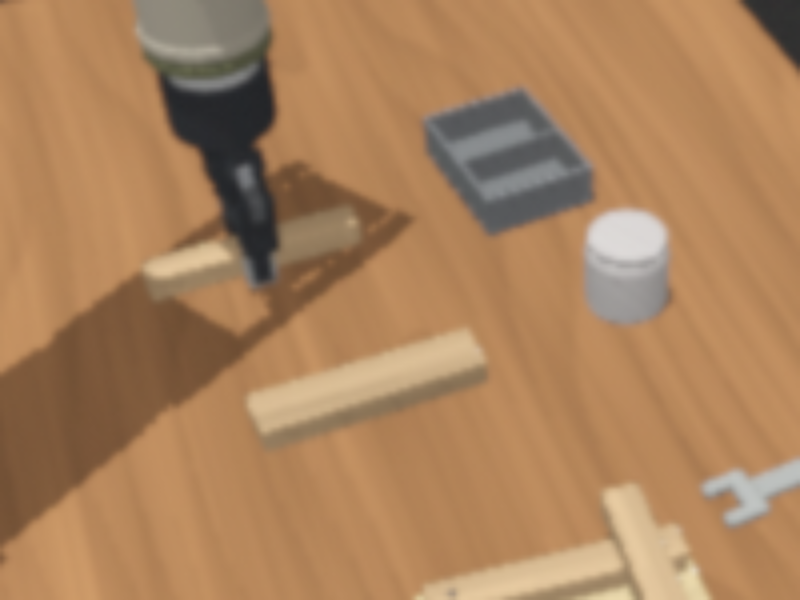

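The fingers straddle slat a, with the fingertip at about (260,275), and the first slat sits on the crib at about (640,530). I'll grip and lift.

Request:
servo_tool([
  [[255,0,-0.1,0,0,0,0],[255,0,-0.1,0,0,0,0],[255,0,-0.1,0,0,0,0],[255,0,-0.1,0,0,0,0],[255,0,-0.1,0,0,0,0],[255,-3,-0.1,0,0,0,0],[255,-7,-0.1,0,0,0,0],[255,-10,-0.1,0,0,0,0]],
])

```text
time: 8.85
tool_pos: [460.1, 356.7, 106.2]
tcp_rot: [-67.1, 90.0, 26.2]
ft_force: [1.3, 0.6, -0.5]
finger_gap: 23.0
```

```bash
python3 - <<'E'
from h import *
to([508.4,-60,100],-3.9)
E
```

```text
t 8.85 tcp [460.1 356.7 106.2] jaw yaw 93.27 gap 23.0 F [ 1.3  0.6 -0.5] q [ 32.7  10.   95.8  -0.   74.1 -60.5]
shift cm [  0.62  -2.44 -41.88] rot [97.2  0.   0. ]
shift cm [  0.62  -2.44 -41.88] rot [-82.8  -0.    0. ]
```

Request:
servo_tool([
  [[255,0.6,-2.4,-41.9,97.2,0,0],[255,0.6,-2.4,-41.9,97.2,0,0],[255,0.6,-2.4,-41.9,97.2,0,0],[255,0.6,-2.4,-41.9,97.2,0,0],[255,0.6,-2.4,-41.9,97.2,0,0],[255,0.6,-2.4,-41.9,97.2,0,0],[255,0.6,-2.4,-41.9,97.2,0,0],[255,0.6,-2.4,-41.9,97.2,0,0]],
])

```text
time: 9.65
tool_pos: [505.3, -42.5, 98.8]
tcp_rot: [126.2, 90.0, 150.4]
ft_force: [1.1, 1.0, -1.3]
finger_gap: 22.6
```

Request:
servo_tool([
  [[255,0,0,0,20,0,0],[255,0,0,0,20,0,0],[255,0,0,0,20,0,0],[255,0,0,0,20,0,0]],
])

```text
time: 10.05
tool_pos: [505.4, -40.8, 98.5]
tcp_rot: [164.8, 90.0, 169.3]
ft_force: [0.2, -0.6, 0.1]
finger_gap: 23.2
```

```bash
python3 - <<'E'
from h import *
to([508.4,-60,60],-3.9)
E
```

```text
t 10.05 tcp [505.4 -40.8  98.5] jaw yaw 4.45 gap 23.2 F [ 0.2 -0.6  0.1] q [-10.4  -0.8 108.2   0.   72.7 -14.9]
shift cm [ 3.85 -1.94  0.16] rot [ 8.3 -0.  -0. ]
shift cm [ 3.85 -1.94  0.16] rot [-1.717e+02  0.000e+00 -1.000e-01]
```

Request:
servo_tool([
  [[255,0.5,-1.9,0.2,8.3,0,0],[255,1.5,-1.9,0.2,8.3,0,0],[255,3,-1.9,0.2,8.3,0,0],[255,3.8,-1.9,0.2,8.3,0,0],[255,3.8,-1.9,0.2,8.3,0,0],[255,3.8,-1.9,0.2,8.3,0,0]],
])

```text
time: 10.65
tool_pos: [508.9, -58.9, 60.4]
tcp_rot: [167.2, 89.9, 163.5]
ft_force: [0.3, 1.2, -0.2]
finger_gap: 22.7
```

```bash
python3 - <<'E'
from h import *
p,d=r.snapshot("side")
cv2.imwrite("pics/d_side.png",cv2.resize(p[130:330,230:430],None,fx=3,fy=3)[:,:,::-1])
to([508.4,-60,34],-3.9)
E
```

```text
t 10.7 tcp [509.4 -59.1  61. ] jaw yaw -3.71 gap 22.8 F [ 0.7 -0.4 -1.3] q [-12.3   2.8 108.7   0.   68.4  -8.6]
shift cm [ 2.7  -0.1  -0.09] rot [ 0.2  0.  -0. ]
shift cm [ 2.7  -0.1  -0.09] rot [-179.8    0.     0. ]
```

View pics/d_side.png

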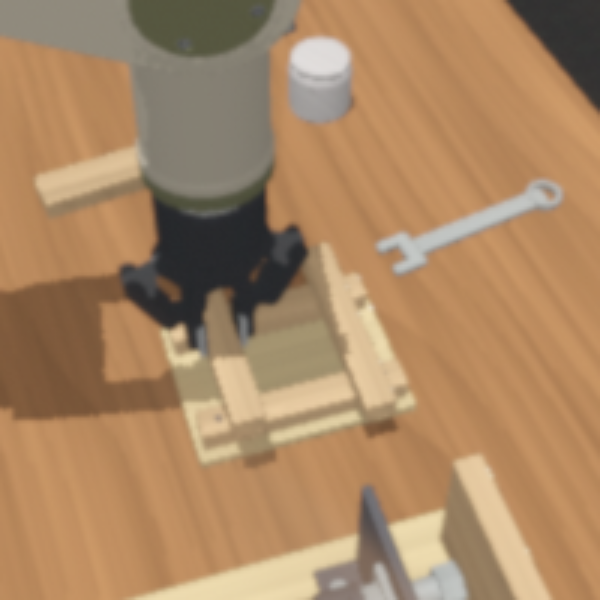

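Slat a hangs parallel to the placed slat over the near end of the crib, around (235,375). I'll lower it.

Request:
servo_tool([
  [[255,1.2,-0.1,-0.1,0,0,0],[255,2,-0.1,-0.1,0,0,0],[255,2.4,-0.1,-0.1,0,0,0],[255,2.7,-0.1,-0.1,0,0,0],[255,2.7,-0.1,-0.1,0,0,0],[255,2.7,-0.1,-0.1,0,0,0]],
])

```text
time: 11.3
tool_pos: [507.6, -60.2, 34.7]
tcp_rot: [174.6, 89.9, 170.8]
ft_force: [-10.0, 2.3, 14.2]
finger_gap: 22.9
```

Request:
servo_tool([
  [[255,-0.1,0,0,0,0,0],[140,-0.1,0,0,0,0,0],[140,-0.1,0,0,0,0,0],[140,-0.1,0,0,0,0,0],[125,-4,0,0,0,0,0],[80,-8,0,0,0,0,0],[80,-8,0,0,0,0,0]],
])

```text
time: 12.0
tool_pos: [512.4, -61.2, 120.2]
tcp_rot: [-8.7, 89.4, -12.5]
ft_force: [1.8, -1.1, -0.1]
finger_gap: 59.0
```

```bash
python3 - <<'E'
from h import *
to([501,187.6,60],92.7)
E
```

```text
t 12.0 tcp [512.4 -61.2 120.2] jaw yaw -3.78 gap 59.0 F [ 1.8 -1.1 -0.1] q [-12.5  -1.4 106.3  -0.   74.5  -8.7]
shift cm [ 5.95 24.76 -2.83] rot [-96.5   0.4   0.5]
shift cm [ 5.95 24.76 -2.83] rot [83.5  0.5 -0.3]
```

Request:
servo_tool([
  [[75,2,24.8,-2.8,-96.5,0,0],[75,4,24.8,-2.8,-96.5,0,0],[75,4,24.8,-2.8,-96.5,0,0],[75,4,24.8,-2.8,-96.5,0,0],[75,4,24.8,-2.8,-96.5,0,0],[75,4,24.8,-2.8,-96.5,0,0],[75,4,24.8,-2.8,-96.5,0,0],[75,4,24.8,-2.8,-96.5,0,0]],
])

```text
time: 12.8
tool_pos: [496.2, 189.8, 73.2]
tcp_rot: [138.6, 90.0, -156.0]
ft_force: [0.2, 0.5, -0.6]
finger_gap: 60.2
```

Request:
servo_tool([
  [[75,0,0,0,-28,0,0],[75,0,0,0,-28,0,0],[75,0,0,0,-28,0,0],[75,0,0,0,-28,0,0],[75,0,0,0,-28,0,0]],
])

```text
time: 13.3
tool_pos: [496.5, 189.0, 73.4]
tcp_rot: [100.3, 90.0, -166.7]
ft_force: [0.1, -0.3, -0.0]
finger_gap: 60.4
```

```bash
python3 - <<'E'
from h import *
p,d=r.snapshot("top");W=cloud(d,r.calibration("top"));Z=W[...,2]
m=((Z>40)&(Z<54)&(W[...,0]>460)&(W[...,0]<660)&(W[...,1]>-180)&(W[...,1]<60)).astype(np.uint8)
k,l,s,c=cv2.connectedComponentsWithStats(m)
for i in range(1,k):
    if s[i,4]>60: print(rect(W,l==i))
m=(Z>11)&(Z<30)&(W[...,0]>400)&(W[...,0]<600)&(W[...,1]>150)&(W[...,1]<230); print(rect(W,m))
to([501,187.6,3],92.7)
E
```

```text
(array([608. , -68.3]), array([157.4,  24.7]), 85.85, 480)
(array([508. , -62.6]), array([157.9,  24.1]), 86.23, 480)
(array([551.4, 173.7]), array([62.6, 13.2]), 13.03, 62)
t 13.35 tcp [496.5 189.   73.5] jaw yaw 92.9 gap 60.1 F [ 0.   0.8 -0.1] q [ 15.3   4.7 105.4  -0.   70.  -77.6]
shift cm [ 7.05 -0.44 -0.16] rot [ 0.2 -0.  -0. ]
shift cm [ 7.05 -0.44 -0.16] rot [-179.8    0.    -0. ]
```

Request:
servo_tool([
  [[75,2,-0.4,-0.2,0,0,0],[75,4,-0.4,-0.2,0,0,0],[75,5.5,-0.4,-0.2,0,0,0],[75,6.8,-0.4,-0.2,0,0,0],[75,6.9,-0.4,-0.2,0,0,0],[75,6.9,-0.4,-0.2,0,0,0]],
])

```text
time: 13.95
tool_pos: [500.6, 187.2, 4.7]
tcp_rot: [101.7, 90.0, -165.3]
ft_force: [-0.2, 0.3, -0.0]
finger_gap: 60.1
```

```bash
python3 - <<'E'
from h import *
to([501,187.6,4],92.7)
p,d=r.snapshot("side");cv2.imwrite("pics/s3.png",cv2.resize(p[90:240,180:380],None,fx=4,fy=4)[:,:,::-1])
E
```

```text
t 13.95 tcp [500.6 187.2   4.7] jaw yaw 92.96 gap 60.1 F [-0.2  0.3 -0. ] q [ 15.   11.  106.6   0.   62.4 -78. ]
shift cm [ 0.07 -0.05  0.04] rot [ 0.3 -0.  -0. ]
shift cm [ 0.07 -0.05  0.04] rot [-1.797e+02  1.000e-01 -0.000e+00]
```

View pics/s3.png

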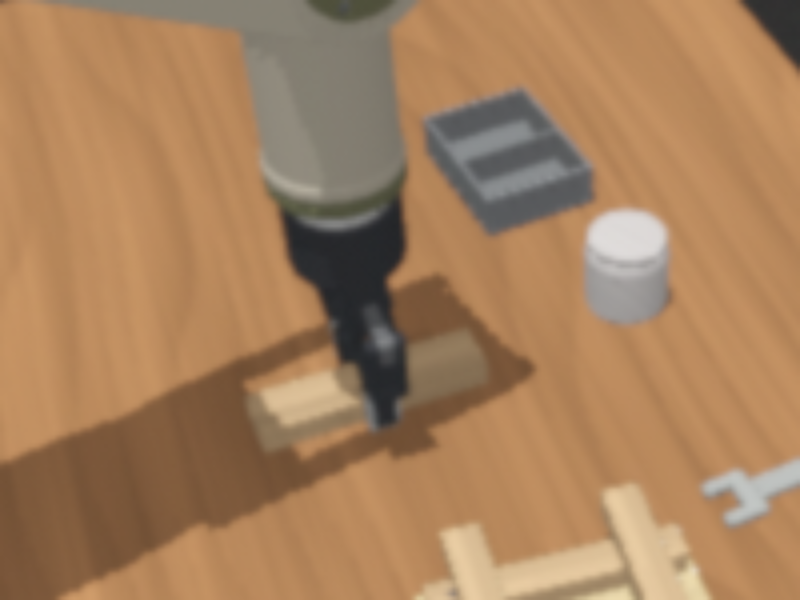

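The fingers straddle the bearer at mid-length, with the fingertip at about (383,415). I'll grip and lift.

Request:
servo_tool([
  [[255,0,0,0,0,0,0],[255,0,0,0,0,0,0],[255,0,0,0,0,0,0],[255,0,0,0,0,0,0],[255,-3,0,0,0,0,0],[255,-7,0,0,0,0,0],[255,-11.5,0,0,0,0,0],[255,-11.5,0,0,0,0,0]],
])

```text
time: 14.8
tool_pos: [505.3, 188.5, 127.6]
tcp_rot: [-78.2, 89.3, 14.7]
ft_force: [0.8, 0.1, -0.2]
finger_gap: 36.9
```

```bash
python3 - <<'E'
from h import *
to([558.3,-63,110],86.1)
E
```

```text
t 14.8 tcp [505.3 188.5 127.6] jaw yaw 92.97 gap 36.9 F [ 0.8  0.1 -0.2] q [ 15.    1.7 102.4  -0.   75.2 -78. ]
shift cm [  1.74  -3.97 -25.39] rot [6.9 0.2 0.7]
shift cm [  1.74  -3.97 -25.39] rot [-173.1   -1.     0.3]
```

Request:
servo_tool([
  [[255,1,-4,-25.4,6.9,0,0],[255,1,-4,-25.4,6.9,0,0],[255,1,-4,-25.4,6.9,0,0],[255,1,-4,-25.4,6.9,0,0],[255,1,-4,-25.4,6.9,0,0],[255,1,-4,-25.4,6.9,0,0],[255,1,-4,-25.4,6.9,0,0]],
])

```text
time: 15.5
tool_pos: [553.6, -66.0, 109.4]
tcp_rot: [84.9, 90.0, 170.8]
ft_force: [-0.6, 0.1, -1.2]
finger_gap: 36.9
```

```bash
python3 - <<'E'
from h import *
to([558.3,-63,75],86.1)
E
```

```text
t 15.5 tcp [553.6 -66.  109.4] jaw yaw 85.88 gap 36.9 F [-0.6  0.1 -1.2] q [-12.1   6.2  99.7  -0.   74.1 -97.9]
shift cm [ 3.43 -0.44  0.33] rot [-0.2  0.  -0. ]
shift cm [ 3.43 -0.44  0.33] rot [ 1.798e+02 -1.000e-01 -0.000e+00]
```

Request:
servo_tool([
  [[255,1,-0.4,0.3,-0.2,0,0],[255,2.5,-0.4,0.3,-0.2,0,0],[255,3.4,-0.4,0.3,-0.2,0,0],[255,3.4,-0.4,0.3,-0.2,0,0],[255,3.4,-0.4,0.3,-0.2,0,0]],
])

```text
time: 16.0
tool_pos: [557.4, -60.8, 75.1]
tcp_rot: [81.8, 89.9, 168.1]
ft_force: [0.6, -0.1, -0.8]
finger_gap: 37.0
```

```bash
python3 - <<'E'
from h import *
p,d=r.snapshot("side")
cv2.imwrite("pics/e_side.png",cv2.resize(p[130:330,230:430],None,fx=3,fy=3)[:,:,::-1])
to([558.3,-63,54],86.1)
E
```

```text
t 16.05 tcp [558.1 -61.2  75.9] jaw yaw 86.32 gap 37.1 F [0.3 0.5 0.4] q [-11.5   9.  100.4  -0.   70.6 -97.8]
shift cm [ 2.19 -0.04 -0.18] rot [ 0.2 -0.  -0. ]
shift cm [ 2.19 -0.04 -0.18] rot [-179.8    0.    -0. ]
```

View pics/e_side.png

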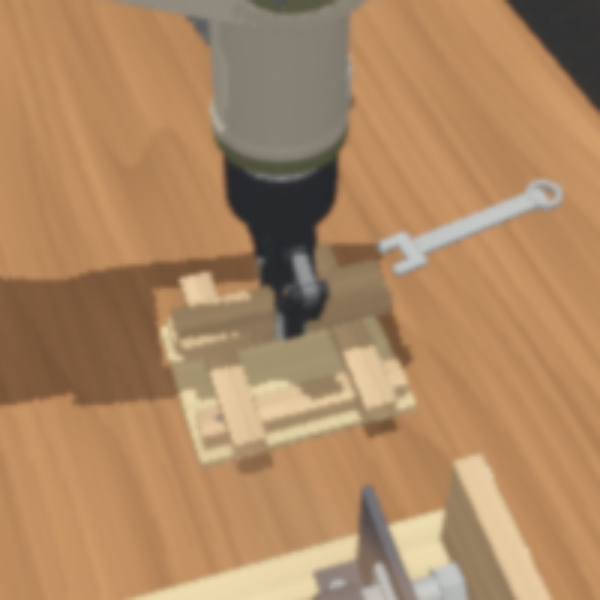

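The bearer hangs level over both slats and is centred. I'll lower it.

Request:
servo_tool([
  [[255,1,0,-0.1,0,0,0],[255,1.6,0,-0.1,0,0,0],[255,2,0,-0.1,0,0,0],[255,2.1,0,-0.1,0,0,0],[255,2.1,0,-0.1,0,0,0]],
])

```text
time: 16.55
tool_pos: [557.8, -62.7, 55.2]
tcp_rot: [84.6, 90.0, 170.9]
ft_force: [-3.5, 1.0, 5.3]
finger_gap: 36.8
```

Request:
servo_tool([
  [[90,0,0,0,0,0,0],[90,0,0,0,0,0,0],[90,0,0,0,0,0,0],[90,-3,0,0,0,0,0],[90,-8,0,0,0,0,0],[90,-13,0,0,0,0,0],[90,-13,0,0,0,0,0]],
])

```text
time: 17.25
tool_pos: [562.7, -63.6, 194.0]
tcp_rot: [-97.8, 89.2, -11.6]
ft_force: [0.3, -0.1, 0.9]
finger_gap: 55.2
```

```bash
python3 - <<'E'
from h import *
to([573,-302.5,190],86)
E
```

```text
t 17.25 tcp [562.7 -63.6 194. ] jaw yaw 86.27 gap 55.2 F [ 0.3 -0.1  0.9] q [-11.6   2.6  94.3   0.   82.3 -97.9]
shift cm [  0.49  -2.57 -23.77] rot [ 0.3 -0.1  0.8]
shift cm [  0.49  -2.57 -23.77] rot [-179.7   -1.2   -0.2]
```

Request:
servo_tool([
  [[85,0.5,-2.6,-23.8,0,0,0],[85,0.5,-2.6,-23.8,0,0,0],[85,0.5,-2.6,-23.8,0,0,0],[85,0.5,-2.6,-23.8,0,0,0],[85,0.5,-2.6,-23.8,0,0,0],[85,0.5,-2.6,-23.8,0,0,0],[85,0.5,-2.6,-23.8,0,0,0]],
])

```text
time: 17.95
tool_pos: [568.0, -302.7, 179.1]
tcp_rot: [40.6, 89.9, 126.8]
ft_force: [-0.7, 0.4, -0.3]
finger_gap: 57.0
```

```bash
python3 - <<'E'
from h import *
for n in("top","side"):
    p,d=r.snapshot(n);W=cloud(d,r.calibration(n));Z=W[...,2]
    cv2.imwrite(f"pics/f_{n}.png",cv2.resize(p[110:310,260:500] if n=="top" else p[150:400,230:480],None,fx=2.4,fy=2.4)[:,:,::-1])
    m=((Z>62)&(Z<75)&(W[...,0]>460)&(W[...,0]<660)&(W[...,1]>-150)&(W[...,1]<20)); print('bearer',rect(W,m))
to([573,-302.5,140],86)
E
```

```text
bearer (array([557.6, -65.4]), array([159.5,  38.3]), -3.89, 795)
bearer (array([555.7, -62.9]), array([159.4,  41.9]), -3.4, 1086)
t 18.05 tcp [ 568.5 -300.9  179.5] jaw yaw 86.3 gap 56.8 F [-1.  -0.1 -0.3] q [ -32.5   15.7   81.4    0.    83.  -118.8]
shift cm [ 3.95 -0.46 -0.13] rot [ 0.3  0.  -0. ]
shift cm [ 3.95 -0.46 -0.13] rot [-1.797e+02  0.000e+00  1.000e-01]
```

View pics/f_side.png

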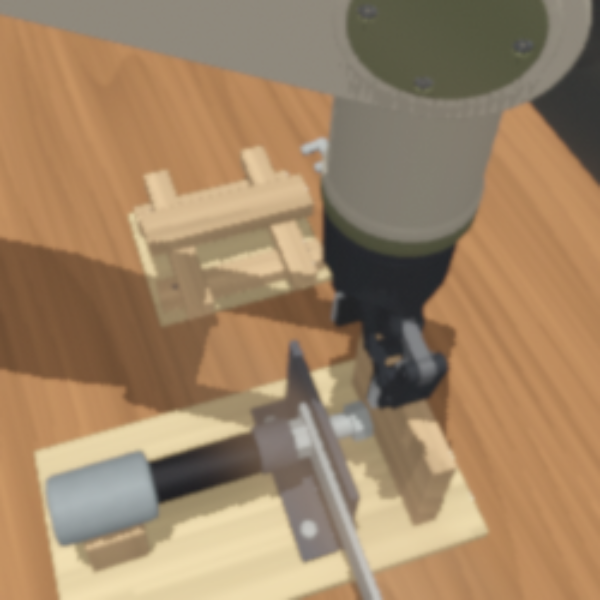

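View pics/f_top.png

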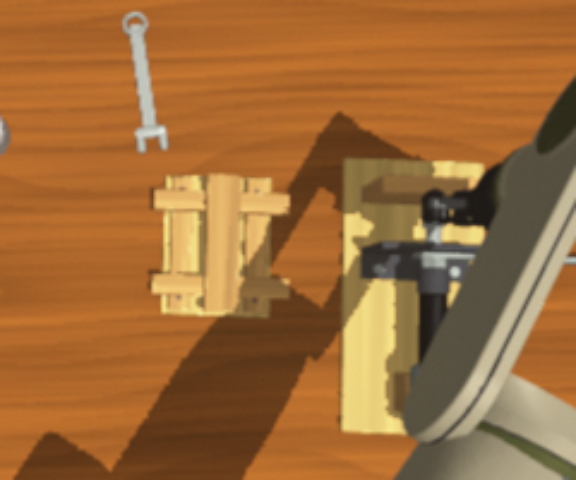

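The stack is right: the bearer lies centrally on both slats at (557.6,-65.4) with yaw -3.9. The gripper is above the gap, so I'll align and descend.

Request:
servo_tool([
  [[85,1,-0.5,-0.1,0,0,0],[85,3,-0.5,-0.1,0,0,0],[85,4,-0.5,-0.1,0,0,0],[85,4,-0.5,-0.1,0,0,0],[85,4,-0.5,-0.1,0,0,0]],
])

```text
time: 18.55
tool_pos: [573.4, -302.5, 139.7]
tcp_rot: [60.6, 90.0, 146.9]
ft_force: [0.0, 0.8, -0.1]
finger_gap: 57.3
```

```bash
python3 - <<'E'
from h import *
to([573,-302.5,64],86)
E
```

```text
t 18.55 tcp [ 573.4 -302.5  139.7] jaw yaw 86.32 gap 57.3 F [ 0.   0.8 -0.1] q [ -32.3   18.1   82.7    0.    79.2 -118.7]
shift cm [ 7.57  0.04 -0.  ] rot [ 0.3  0.  -0. ]
shift cm [ 7.57  0.04 -0.  ] rot [-1.797e+02  1.000e-01  0.000e+00]
```

Request:
servo_tool([
  [[85,1,0,0,0.3,0,0],[85,2.5,0,0,0.3,0,0],[85,4,0,0,0.3,0,0],[85,5.5,0,0,0.3,0,0],[85,7,0,0,0.3,0,0],[85,7.5,0,0,0.3,0,0],[85,7.5,0,0,0.3,0,0]],
])

```text
time: 19.25
tool_pos: [572.4, -302.6, 63.0]
tcp_rot: [61.6, 89.8, 147.6]
ft_force: [-0.0, -0.2, 0.5]
finger_gap: 57.2
```

```bash
python3 - <<'E'
from h import *
to([573,-302.5,64],86)
p,d=r.snapshot("side")
cv2.imwrite(f"pics/g_side.png",cv2.resize(p[240:400,300:480],None,fx=3.5,fy=3.5)[:,:,::-1])
E
```

```text
t 19.25 tcp [ 572.4 -302.6   63. ] jaw yaw 85.97 gap 57.2 F [-0.  -0.2  0.5] q [ -32.4   22.3   85.9   -0.    71.9 -118.4]
shift cm [-0.1  -0.06  0.01] rot [-0.   0.1 -0.1]
shift cm [-0.1  -0.06  0.01] rot [ 1.8e+02 -2.0e-01 -1.0e-01]
```

View pics/g_side.png

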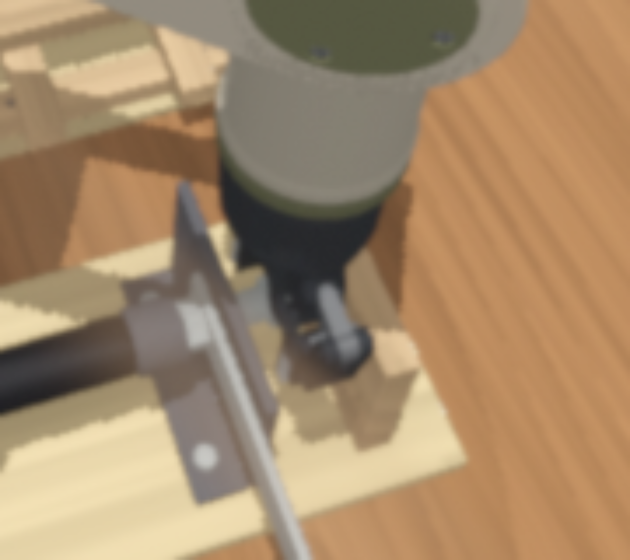

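The fingers are down in the gap around the head without contact, at about (300,350). I'll close firmly.

Request:
servo_tool([
  [[255,0,0,0,0,0,0],[255,0,0,0,0,0,0],[255,0,0,0,0,0,0],[255,0,0,0,0,0,0],[255,0,0,0,0,0,0],[255,0,0,0,0,0,0],[255,0,0,0,0,0,0],[255,0,0,0,0,0,0]],
], force=85)

```text
time: 20.1
tool_pos: [574.3, -301.7, 66.5]
tcp_rot: [-35.0, 89.9, 51.0]
ft_force: [-2.5, 8.9, 7.3]
finger_gap: 23.4
```

```bash
python3 - <<'E'
from h import *
to([573,-302.5,64],86); print(r.sense()['wrist_torque'])
p,d=r.snapshot("side"); np.save("g1.npy",p)
p,d=r.snapshot("top"); np.save("g1t.npy",p)
E
```

```text
t 20.1 tcp [ 574.3 -301.7   66.5] jaw yaw 86.02 gap 23.4 F [-2.5  8.9  7.3] q [-3.230e+01  2.210e+01  8.580e+01  1.000e-01  7.210e+01 -1.184e+02]
shift cm [ 0.25  0.12 -0.09] rot [0.  0.1 0.1]
shift cm [ 0.25  0.12 -0.09] rot [-1.8e+02 -1.0e-01  2.0e-01]
[1.45168594 0.27577138 0.09907682]
```

Request:
servo_tool([
  [[255,0,0,0,0,0,0],[255,0,0,0,0,0,0],[255,0,0,0,0,0,0],[255,0,0,0,0,0,0],[255,0,0,0,0,0,0],[255,0,0,0,0,0,0],[255,0,0,0,0,0,0],[255,0,0,0,0,0,0]],
])

```text
time: 21.0
tool_pos: [574.3, -301.6, 66.5]
tcp_rot: [-33.3, 89.9, 52.7]
ft_force: [-2.7, 8.8, 7.3]
finger_gap: 23.1
```

Request:
servo_tool([
  [[255,0,0,0,0,0,0],[255,0,0,0,0,0,0],[255,0,0,0,0,0,0],[255,0,0,0,0,0,0],[255,0,0,0,0,0,0],[255,0,0,0,0,0,0],[255,0,0,0,0,0,0],[255,0,0,0,0,0,0]],
])

```text
time: 21.8
tool_pos: [574.3, -301.6, 66.5]
tcp_rot: [-33.5, 89.9, 52.5]
ft_force: [-1.4, 8.7, 8.1]
finger_gap: 22.9
```

```bash
python3 - <<'E'
from h import *
to([573,-302.5,64],86); print(r.sense()['wrist_torque'])
a=np.load("g1.npy");p,d=r.snapshot("side");t,_=r.snapshot("top");at=np.load("g1t.npy")
df=np.abs(p.astype(int)-a).max(2);print('side diff>25',(df>25).sum(),np.argwhere(df>25)[:20].tolist())
df=np.abs(t.astype(int)-at).max(2);print('top diff>25',(df>25).sum())
cv2.imwrite("pics/h.png",np.hstack([cv2.resize(x[260:370,230:430],None,fx=2,fy=4) for x in(a,p)])[:,:,::-1])
cv2.imwrite("pics/ht.png",cv2.resize(t,None,fx=1.2,fy=1.2)[:,:,::-1])
E
```

```text
t 21.8 tcp [ 574.3 -301.6   66.5] jaw yaw 86.02 gap 22.9 F [-1.4  8.7  8.1] q [-3.230e+01  2.210e+01  8.580e+01  1.000e-01  7.210e+01 -1.184e+02]
shift cm [ 0.25  0.12 -0.09] rot [0.  0.1 0.1]
shift cm [ 0.25  0.12 -0.09] rot [-1.8e+02 -1.0e-01  2.0e-01]
[1.53410659 0.26218179 0.04721062]
side diff>25 0 []
top diff>25 0
```

View pics/h.png

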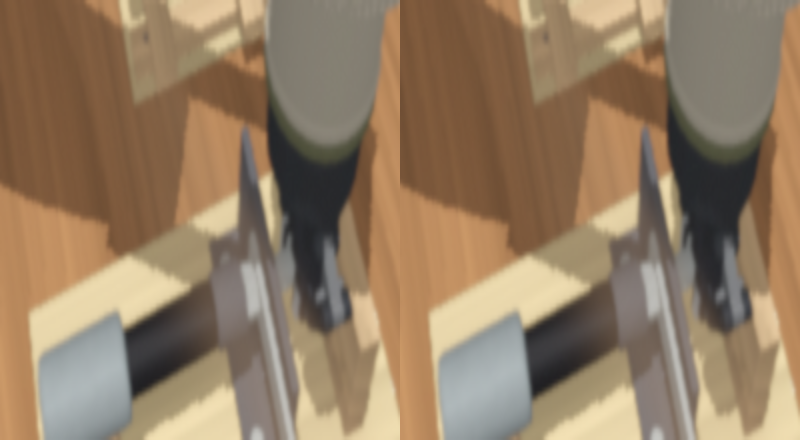

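View pics/ht.png

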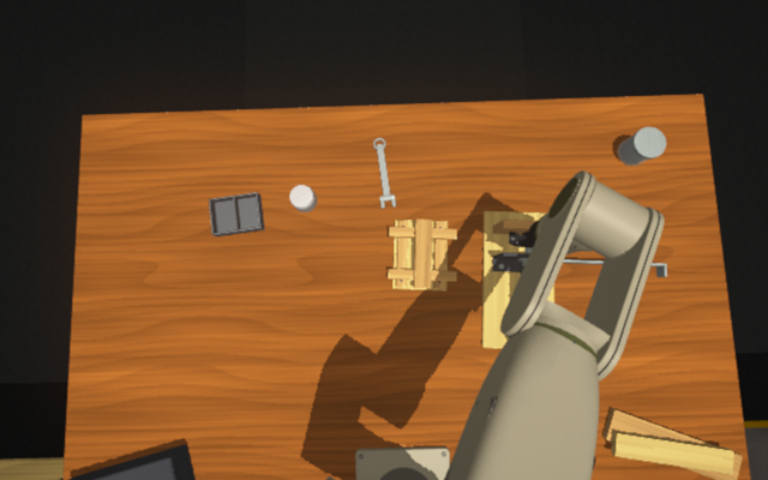

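The grip is steady: the gap stays near 23 mm, which reads as the flats, and the pose and force did not change over 1.7 s. At 0.25 rad/s a turning head would have wedged the fingers apart by now. Handing in.

```bash
python3 - <<'E'
from h import *
print(r.hand_in())
E
```

```text
the job is handed in; nothing more can be done
None
```

I built the arm's rest, gripped the hidden bolt head, and handed the job in at about 22 s with the gripper still holding it.

- **Rest:** Both slim slats lie square across the runners. Seen from the top camera, their centres are at (608,-68) and (508,-63), about 2 mm off the ideal places. The bearer lies centrally on top, along the runners, at (558,-65) with yaw -3.9°.
- **Bolt:** The gripper reached straight down into the gap and closed on the head's flats with 85 N. Over the last 1.7 s the opening read 22.9–23.4 mm, which fits the 24 mm flats because the gauge also read 22.9 for the 24 mm slats. Pose and force stayed constant, and pictures from both cameras showed no change. The head itself was hidden by the gripper, so I judged that it had stopped from these readings, not by seeing it.
- **Disagreements:** The two cameras differ by about 2 mm. When the fingers closed, the tool was pushed up about 3.5 mm, leaving a steady side and lift load of about 9 N and 8 N.
- **Bystanders:** The tin, tray and wrench look untouched in the last top picture.

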